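# Slip test of glazed ceramic houses on the studio's test ramp

### The job

The two white glazed houses with blue roofs look alike, but one has a slippery base and the other a grippy one. Stand both side by side on the upper half of the wooden test ramp, above the red line, roofs up, and let go of them to see which slides. Leave the one that slides where it stops against the strip at the ramp's foot, and take the one that stays put off the ramp and stand it upright in the green tray.

Things in the scene. Friction and masses are not known exactly. Their poses are not given: they have to be found in the camera images.
- house_a: Ceramic house, white walls, blue gable roof, 0.1-0.2 kg: 52 mm long (own x, along the ridge), 44 mm wide between plain upright side walls (own y; grip here), walls 36 mm high, ridge 59 mm. Origin: centre of the underside; z up through the roof. Stands on the table at the robot's right. Of house_a and house_b one slides down the ramp when let go, the other stays where put; only the ramp shows which.
- house_b: The other white house with a blue roof: same looks, sizes and axes as house_a. (A third house of the same shape, all terracotta-coloured, stands among them and is not part of the job.)
- ramp: Fixed plywood ramp, 263 mm long in plan (own x), 220 wide (own y), no side rims. Origin: on the table under its middle, z up. Surface height = 65 mm - 0.364 x: falls 20 deg to own +x. Red line at x = 0; upper half x = -130 to 0. A rubber strip at x = +125, 16 mm high, stops sliding things; a house against it has its origin near x = +100. Two houses fit side by side at y = +50 and -50.
- tray: Fixed shallow green plastic tray, 180 mm (own x) by 160 mm (own y) outside, walls 5 mm thick, rim 18 mm high, floor 5 mm above the table. Origin: centre of the underside on the table, z up.
Things that resemble listed ones, but are neither listed nor needed, are in the scene too. Leave any purple or turquoise look-alike of the house_a alone.

How it is judged (in metres and radians):
On the way, in this order (a step that is already met when the one before it is completed fails the run):
1. a house, let go above, slides by itself down across the red line (((x of house_a in the frame of ramp between -0.02 and 0.06 m and y of house_a in the frame of ramp between -0.115 and 0.115 m and linear speed of house_a above 0.15 m/s and contact force between house_a and ramp above 0.02 N and contact force between the fingers and house_a below 0.3 N and angle between house_a's own z axis and vertical below 0.7 rad) or (x of house_b in the frame of ramp between -0.02 and 0.06 m and y of house_b in the frame of ramp between -0.115 and 0.115 m and linear speed of house_b above 0.15 m/s and contact force between house_b and ramp above 0.02 N and contact force between the fingers and house_b below 0.3 N and angle between house_b's own z axis and vertical below 0.7 rad))).
2. both are free on the ramp: one rests at the foot and the other stands still above the red line (((x of house_a in the frame of ramp between 0.045 and 0.13 m and y of house_a in the frame of ramp between -0.115 and 0.115 m and contact force between each of house_a, house_b and ramp above 0.3 N and angle between each of house_a, house_b's own z axis and vertical below 0.6 rad and linear speed of each of house_a, house_b below 0.03 m/s and contact force between the fingers and house_a below 0.1 N and x of house_b in the frame of ramp between -0.14 and 0.01 m and y of house_b in the frame of ramp between -0.115 and 0.115 m and contact force between the fingers and house_b below 0.1 N) or (x of house_b in the frame of ramp between 0.045 and 0.13 m and y of house_b in the frame of ramp between -0.115 and 0.115 m and contact force between each of house_b, house_a and ramp above 0.3 N and angle between each of house_b, house_a's own z axis and vertical below 0.6 rad and linear speed of each of house_b, house_a below 0.03 m/s and contact force between the fingers and house_b below 0.1 N and x of house_a in the frame of ramp between -0.14 and 0.01 m and y of house_a in the frame of ramp between -0.115 and 0.115 m and contact force between the fingers and house_a below 0.1 N))), for 0.2 s.
At the end, for the whole second after the job is handed in: The house that slid is on the ramp's lower end (origin 45 to 130 mm below the red line, within the ramp's width, not toppled), and the house that stayed put stands in the green tray, its centre at least 15 mm inside the rim, upright within 10 degrees; both at rest and released (((x of house_a in the frame of ramp between 0.045 and 0.13 m and y of house_a in the frame of ramp between -0.115 and 0.115 m and contact force between house_a and ramp above 0.3 N and angle between house_a's own z axis and vertical below 0.6 rad and linear speed of each of house_a, house_b below 0.03 m/s and contact force between the fingers and house_a below 0.1 N and x of house_b in the frame of tray between -0.075 and 0.075 m and y of house_b in the frame of tray between -0.065 and 0.065 m and contact force between house_b and tray above 0.3 N and angle between house_b's own z axis and vertical below 0.17 rad and contact force between the fingers and house_b below 0.1 N) or (x of house_b in the frame of ramp between 0.045 and 0.13 m and y of house_b in the frame of ramp between -0.115 and 0.115 m and contact force between house_b and ramp above 0.3 N and angle between house_b's own z axis and vertical below 0.6 rad and linear speed of each of house_b, house_a below 0.03 m/s and contact force between the fingers and house_b below 0.1 N and x of house_a in the frame of tray between -0.075 and 0.075 m and y of house_a in the frame of tray between -0.065 and 0.065 m and contact force between house_a and tray above 0.3 N and angle between house_a's own z axis and vertical below 0.17 rad and contact force between the fingers and house_a below 0.1 N))); the robot touches nothing.
It fails at once if a house at the ramp's foot is handled (it must slide there by itself and be left there) ((x of house_a in the frame of ramp between 0.06 and 0.13 m and y of house_a in the frame of ramp between -0.115 and 0.115 m and z of house_a in the frame of ramp below 0.06 m and contact force between the fingers and house_a above 1 N) or (x of house_b in the frame of ramp between 0.06 and 0.13 m and y of house_b in the frame of ramp between -0.115 and 0.115 m and z of house_b in the frame of ramp below 0.06 m and contact force between the fingers and house_b above 1 N)).
It also fails if it takes over 70 s, if anything falls off the work surface, if the arm or the gripper's body presses on something with over 40 N, if the wrist force passes 120 N, or if a joint passes its speed limit or range.

### The arm

A 6-joint arm with a two-finger parallel gripper is mounted at the origin on the work surface. World frame = base frame: x ahead of the robot, y to its left, z up, the work surface at z = 0. Lengths are in mm, angles in degrees, forces in N, time in s.
With the tool pointing down it reaches from about 300 to 850 mm from the base axis. Payload 4.2 kg.
Tool frame: the origin (TCP) lies at the very end of the fingers, on their centre line; the grasp point (between the pads) lies 19 mm behind it; z points along the fingers, y is the line along which they close (so a half turn about z gives the same grasp; the last joint's range is limited). The gripper opens to 91 mm and grips with 3 to 60 N. Pads are 32 mm wide; open, the fingers measure 118 mm over their backs; the gripper's body (76 mm by 178 mm) begins 60 mm behind the grasp point.
Start: joints at [-1.146, 18.312, 89.639, -0, 72.044, -1.146], TCP at [575.016, 0, 213.976] pointing down, gripper open.
Joint ranges: [-177.97, 177.97], [-48.28, 115.42], [12.27, 149.76], [-77.06, 257.06], [2.81, 150.46], [-146.56, 146.56]. Speed limits (degrees/s): [147.25, 147.25, 180, 180, 180, 180].

### API

Orientations are given as [roll, pitch, yaw] about the fixed x, y, z axes, in that order (R = Rz(yaw) Ry(pitch) Rx(roll)).
In Python, from workcell import * gives the robot as it stands.
- The arm moves only by the tool move_arm, never from a script. Its argument "motion" is a list of rows, each a list of 3 entries, a list of its own where there are three numbers: the finger opening in mm, from 0 to 91.2, then the shift along the world's x, y, z in units of 25 mm (1.0 is 25 mm), then the turn, a rotation vector about the world's x, y, z in units of 4 degrees (1.0 is 4 degrees). In form: [[grip, [x, y, z], [ax, ay, az]], ...]. A call has 1 to 20 rows; each row shifts and turns the commanded pose from where the row before left it; what a row does not reach is not made up. A row lasts 1/12 s, in which the tool goes at most 41.7 mm and 7.16 degrees, less where a joint would pass 70% of its speed; a pose out of reach is approached as far as the arm can. A call with a number of a shift or a turn outside -1 to 1 is refused whole. A call with a gripper value outside its range is refused whole. The fingers move at their own pace and stop on an object; "grip_force" is the grip in N (left out, the last holds). Time passes only in rows, so rows that do not move let the fingers close. It gives the time, the measured TCP pose, the force, the opening and the grip force at its end, in the units of the state.
- state(): the state, without advancing time (a new reading comes with each control period).
- grab_frame(name): name is "scene" or "side" or "wrist"; returns the picture (400x640x3 uint8, blue, green, red); there is no depth.
- camera_info(name): a dict with "fx", "fy", "cx", "cy" (pixels), "k1" (the pictures are not rectified: a ray, as slopes to the right and down, at radius r is drawn at 1 + k1 r^2 times it, then the intrinsics apply), "rvec" (rotation vector, rad) and "tvec" (3), from world to camera coordinates, as OpenCV has them. Camera axes: x right, y down, z forward; pixel columns grow to the right and rows downward; lengths in mm; the calibration is good to about 2 mm. A picture is of the moment at which its call begins: read the wrist's pose just before it. camera_info takes no time and is no camera call; for the wrist camera it gives the pose at the moment of the call.
- job_done(): hands the job in; it is judged then, once.
The state is a dict: "time_s": time; "qpos": joint angles; "qvel": joint speeds; "effort": joint torques, N m; "ee_pos": TCP position; "ee_rot": TCP orientation; "force": force on the tool from outside, world axes, zero at the start; "torque": the same for the moment, N m; "gripper_width": finger opening in mm; "gripper_force": force on a finger pad.
Only numpy, scipy, OpenCV 4.12 (cv2) and the standard library are available. Lean on these libraries where they do the work, as an engineer would, in place of code of your own. Each camera call takes 0.05 s, during which the arm holds its last target. There are 200 camera calls.

## Working session

There is one attempt and no reset: what is moved stays moved. The work goes in short steps, Python scripts to look and compute and a tool call to move; the robot and the scene stay as the last step left them, time stands still between calls to the robot, and variables do not carry over. Pictures are saved under pics/ and viewed, at most 10 in all, crops included, and the job is handed in when it is done.

Besides the shell and the picture viewer there is one more tool, called after "Emit:" as a command line: name --argument value ..., lists and objects as JSON in quotes. move_arm: Moves the arm, as the interface text tells. Shifts and turns lie within -1 to 1; 1 stands for 25 mm of shift or 4 degrees of turn. Its arguments: {"type":"object","properties":{"motion":{"type":"array","items":{"type":"array"}},"grip_force":{"type":"number"}},"required":["motion"]}

```bash
mkdir -p pics; cat > h.py <<'E'
from workcell import *
import numpy as np, cv2
def ray(ci,u,v):
    K=np.array([[ci['fx'],0,ci['cx']],[0,ci['fy'],ci['cy']],[0,0,1.]])
    n=cv2.undistortPoints(np.array([[[u,v]]],float),K,np.array([ci['k1'],0,0,0,0.]))[0,0]
    R=cv2.Rodrigues(np.array(ci['rvec'],float))[0];t=np.array(ci['tvec'],float).ravel()
    return -R.T@t, R.T@np.array([n[0],n[1],1.])
def at(ci,u,v,z):
    o,d=ray(ci,u,v); return np.round(o+d*(z-o[2])/d[2],1)
def proj(ci,P):
    K=np.array([[ci['fx'],0,ci['cx']],[0,ci['fy'],ci['cy']],[0,0,1.]])
    return cv2.projectPoints(np.array(P,float).reshape(-1,3),np.array(ci['rvec'],float),np.array(ci['tvec'],float),K,np.array([ci['k1'],0,0,0,0.]))[0][:,0]
E
python3 - <<'E'
from h import *
a=grab_frame('scene');b=grab_frame('side')
cv2.imwrite('pics/scene.png',a);cv2.imwrite('pics/side.png',b)
for n in('scene','side'):print(camera_info(n))
E
```

```text
{'fx': 496.8593037825918, 'fy': 496.8593037825918, 'cx': 312.06449972965424, 'cy': 195.66943617011793, 'k1': -0.06237282327398281, 'rvec': array([ 1.73387259,  1.85601075, -0.70490511]), 'tvec': array([   5.19401635, -334.81683447, 1778.14136981])}
{'fx': 377.47153860867115, 'fy': 377.47153860867115, 'cx': 313.9575417876575, 'cy': 202.87498045551698, 'k1': -0.009904227682511271, 'rvec': array([ 2.16518074, -0.64174972,  0.29212258]), 'tvec': array([-412.69756716,  205.9140317 ,  837.79048656])}
```

View pics/scene.png

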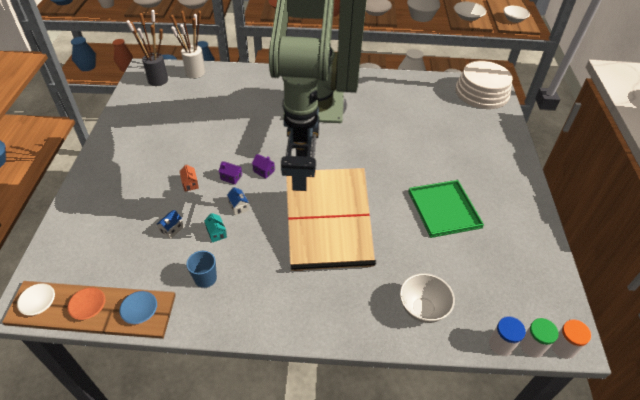

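View pics/side.png

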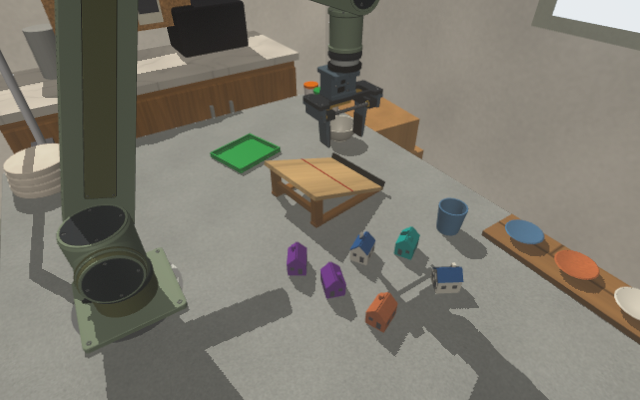

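The scene view shows white houses at (238,200) and (171,222), the ramp's red line from (289,217) to (369,215) with its foot towards the bottom, and the tray at (446,208). The side view shows the houses at (362,247) and (448,277).

```bash
python3 - <<'E'
from h import *
a=cv2.imread('pics/scene.png');b=cv2.imread('pics/side.png')
cs=camera_info('scene');cd=camera_info('side')
c1=cv2.resize(a[180:250,145:265],None,fx=6.5,fy=6.5,interpolation=cv2.INTER_CUBIC)[:, :780]
c2=cv2.resize(b[220:300,340:480],None,fx=5.5,fy=5.5,interpolation=cv2.INTER_CUBIC)
cv2.imwrite('pics/c1.png',c1);cv2.imwrite('pics/c2.png',c2)
hsv=cv2.cvtColor(a,cv2.COLOR_BGR2HSV)
red=((hsv[...,0]<8)|(hsv[...,0]>172))&(hsv[...,1]>150)&(hsv[...,2]>100)
red[:205]=0;red[230:]=0;red[:,:270]=0
v,u=np.nonzero(red);l=np.polyfit(u,v,1);print('red',u.min(),u.max(),l)
for x in(u.min(),u.max()+1):print(at(cs,x,np.polyval(l,x),65))
g=((hsv[...,0]>45)&(hsv[...,0]<75)&(hsv[...,1]>150)).astype(np.uint8);g[260:]=0;g[:,:390]=0
c=max(cv2.findContours(g,0,2)[0],key=cv2.contourArea)
q=cv2.approxPolyDP(c,6,True)[:,0];print([ (p.tolist(),at(cs,*p,18)) for p in q])
for p in((287,170),(366,168)):print('top',at(cs,*p,112))
for p in((293,264),(374,263)):print('foot',at(cs,*p,25))
for im,ci,n in((a,cs,'s'),(b,cd,'d')):
  h=cv2.cvtColor(im,cv2.COLOR_BGR2HSV);m=((h[...,0]>98)&(h[...,0]<120)&(h[...,1]>130)).astype(np.uint8)
  for c in cv2.findContours(m,0,2)[0]:
    if cv2.contourArea(c)>25:
      (x,y),w,ang=cv2.minAreaRect(c);print(n,round(x,1),round(y,1),np.round(w,1),cv2.contourArea(c),at(ci,x,y,48))
E
```

```text
red 289 368 [-4.80342541e-02  2.31951830e+02]
[595.7 -29.9  65. ]
[566.6 184.6  65. ]
[([456, 181], array([375.7, 455.5,  18. ])), ([410, 189], array([419.6, 312.9,  18. ])), ([431, 236], array([592.5, 358.7,  18. ])), ([482, 225], array([543.4, 506.8,  18. ]))]
top [461.5 -47.2 112. ]
top [436.8 173.4 112. ]
foot [715.2  -9.2  25. ]
foot [697.3 199.8  25. ]
s 511.5 329.0 [24. 27.] 506.5 [877.7 514.1  48. ]
s 169.9 219.8 [11.7 19.3] 192.5 [ 612.  -354.3   48. ]
s 236.3 196.6 [17.5 14.2] 138.5 [ 514.4 -187.9   48. ]
d 356.8 243.3 [ 5.6 13.9] 39.5 [ 491.7 -185.7   48. ]
```

View pics/c1.png

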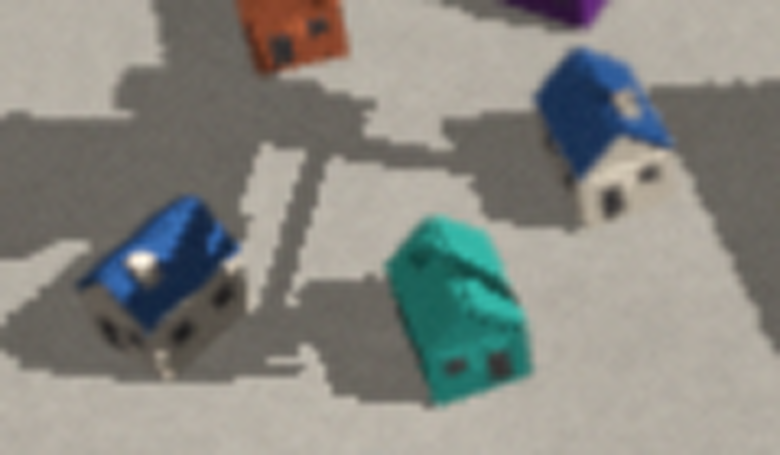

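View pics/c2.png

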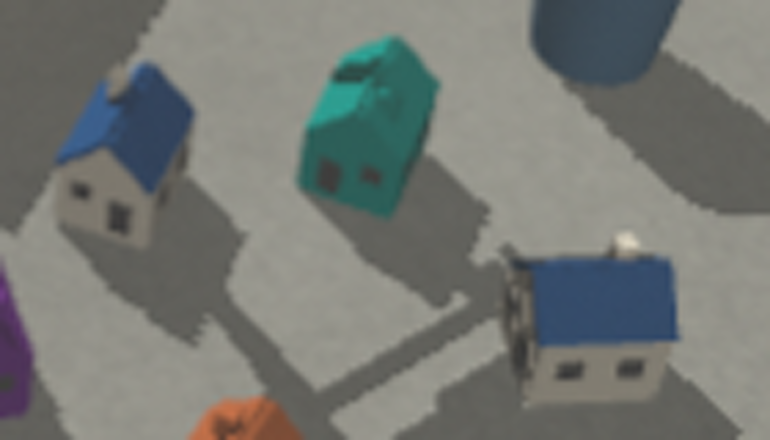

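Crop 1 has the near house's ridge running from (580,48) to (622,135). Crop 2 has the same ridge running from (150,62) to (105,145), and the far house's ridge from (530,262) to (670,258), with its eave from (525,345) to (678,338).

```bash
python3 - <<'E'
from h import *
cs=camera_info('scene');cd=camera_info('side')
f=lambda x,y:(x/6.5+145,y/6.5+180)
g=lambda x,y:(x/5.5+340,y/5.5+220)
for n,p,z in(('near',(580,48),59),('near',(622,135),59),('farA',(190,198),59),('far',(80,285),59),('far',(110,240),59),('far',(240,245),36),('far',(150,330),36)):print('S',n,p,at(cs,*f(*p),z))
for n,p,z in(('near',(150,62),59),('near',(105,145),59),('far',(530,262),59),('far',(670,258),59),('eave',(525,345),36),('eave',(678,338),36),('base',(525,405),0),('base',(662,400),0)):print('D',n,p,at(cd,*g(*p),z))
print(at(cs,171.2,236,0),camera_info('wrist'))
E
```

```text
S near (580, 48) [ 489.4 -196.8   59. ]
S near (622, 135) [ 538.6 -170.3   59. ]
S farA (190, 198) [ 587.2 -346.2   59. ]
S far (80, 285) [ 636.9 -380.    59. ]
S far (110, 240) [ 612.3 -373.9   59. ]
S far (240, 245) [ 592.4 -327.8   36. ]
S far (150, 330) [ 640.4 -354.4   36. ]
D near (150, 62) [ 530.4 -175.7   59. ]
D near (105, 145) [ 482.7 -205.1   59. ]
D far (530, 262) [ 581.6 -347.6   59. ]
D far (670, 258) [ 628.8 -376.2   59. ]
D eave (525, 345) [ 566.9 -364.6   36. ]
D eave (678, 338) [ 619.3 -394.9   36. ]
D base (525, 405) [ 572.  -368.8    0. ]
D base (662, 400) [ 619.6 -397.2    0. ]
[ 630.6 -355.6    0. ] {'fx': 337.95705707584034, 'fy': 337.95705707584034, 'cx': 316.7187450899568, 'cy': 197.53292441518292, 'k1': -0.03933299023867896, 'rvec': array([-2.88072485e+00,  8.34031510e-04,  2.98169327e-03]), 'tvec': array([-574.0406837 ,  -28.3343427 ,  389.83173129])}
```

Emit:
move_arm --motion '[[70,[-0.325,-0.935,-0.4],[0,0,0.9]],[70,[-0.325,-0.935,-0.4],[0,0,0.9]],[70,[-0.325,-0.935,-0.4],[0,0,0.9]],[70,[-0.325,-0.935,-0.4],[0,0,0.9]],[70,[-0.325,-0.935,-0.4],[0,0,0.9]],[70,[-0.325,-0.935,-0.4],[0,0,0.9]],[70,[-0.325,-0.935,-0.4],[0,0,0.9]],[70,[-0.325,-0.935,-0.4],[0,0,0.9]],[70,[0,0,0],[0,0,0]],[70,[0,0,0],[0,0,0]]]' --grip_force 15

```text
time_s: 0.93
ee_pos: [509.1, -187.6, 133.1]
ee_rot: [-179.9, -0.1, 118.6]
force: [0.1, 1.0, -0.1]
gripper_width: 70.0
gripper_force: 0.0
```

```bash
python3 - <<'E'
from h import *
s=state();ci=camera_info('wrist');a=grab_frame('wrist');cv2.imwrite('pics/w1.png',a)
print(s['time_s'],s['ee_pos'],s['ee_rot'],s['gripper_width'],s['qpos'])
print(ray(ci,320,200))
from math import *
def house(x,y,w):
  c,s_=cos(radians(w)),sin(radians(w))
  return [[x+c*p-s_*q,y+s_*p+c*q,z] for p,q,z in((26,0,59),(-26,0,59),(26,22,36),(26,-22,36),(-26,-22,36),(-26,22,36))]
print(proj(ci,house(510,-187,29)).round())
E
```

```text
0.9333 [ 509.12816952 -187.60939821  133.12673435] [-1.79939658e+02 -1.03442560e-01  1.18624266e+02] 69.97406868855525 [-2.14552960e+01  1.92043482e+01  1.00804747e+02  2.31871682e-02
  6.01089639e+01 -5.00911928e+01]
(array([ 474.63756604, -123.9922243 ,  302.86398408]), array([ 0.13329694, -0.22696908, -0.9648132 ]))
[[353. 207.]
 [284. 208.]
 [351. 173.]
 [350. 225.]
 [287. 225.]
 [286. 173.]]
```

View pics/w1.png

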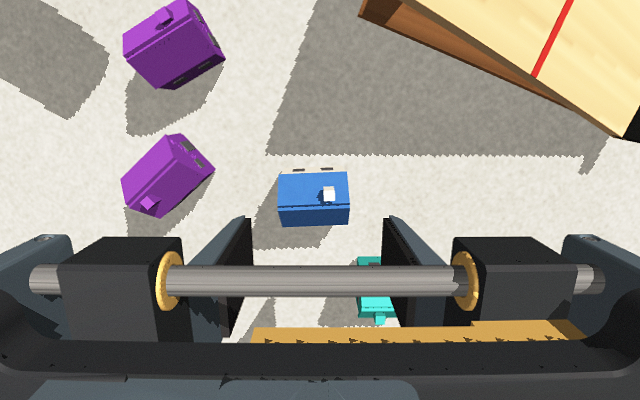

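The wrist view shows the near house with its ridge level at row 207, spanning columns 278–350. That agrees with the estimate to about 3 mm, but the fingers now close along the ridge, so the tool has to turn −90°.

Emit:
move_arm --motion '[[70,[0,0,0],[0,0,-1]],[70,[0,0,0],[0,0,-1]],[70,[0,0,0],[0,0,-1]],[70,[0,0,0],[0,0,-1]],[70,[0,0,0],[0,0,-1]],[70,[0,0,0],[0,0,-1]],[70,[0,0,0],[0,0,-1]],[70,[0,0,0],[0,0,-1]],[70,[0,0,0],[0,0,-1]],[70,[0,0,0],[0,0,-1]],[70,[0,0,0],[0,0,-1]],[70,[0,0,0],[0,0,-1]],[70,[0,0,0],[0,0,-1]],[70,[0,0,0],[0,0,-1]],[70,[0,0,0],[0,0,-1]],[70,[0,0,0],[0,0,-1]],[70,[0,0,0],[0,0,-1]],[70,[0,0,0],[0,0,-1]],[70,[-0.06,-0.04,0],[0,0,-1]],[70,[0,0,0],[0,0,-1]]]'

```text
time_s: 2.65
ee_pos: [509.1, -186.8, 134.5]
ee_rot: [180.0, -0.0, 38.7]
force: [0.6, -0.0, 1.2]
gripper_width: 70.2
gripper_force: 0.0
```

Emit:
move_arm --motion '[[70,[0,0,0],[0,0,-1]],[70,[0,0,0],[0,0,-1]],[70,[0,0,-0.9],[0,0,-0.5]],[70,[0,0,-0.9],[0,0,0]],[70,[0,0,-0.9],[0,0,0]],[70,[0,0,-0.9],[0,0,0]],[70,[0,0,-0.9],[0,0,0]],[70,[0,0,-0.55],[0,0,0]],[70,[0,0,0],[0,0,0]],[40,[0,0,0],[0,0,0]],[40,[0,0,0],[0,0,0]],[40,[0,0,0],[0,0,0]],[40,[0,0,0],[0,0,0]],[40,[0,0,0],[0,0,0]],[40,[0,0,0],[0,0,0]],[40,[0,0,0],[0,0,0]]]'

```text
time_s: 3.98
ee_pos: [509.4, -188.1, 8.9]
ee_rot: [179.9, -0.1, 28.8]
force: [0.1, 1.9, 7.0]
gripper_width: 44.7
gripper_force: 14.8
```

Emit:
move_arm --motion '[[40,[0,0,0.5],[0,0,0]],[40,[0,0,1],[0,0,0]],[40,[0,0,1],[0,0,0]],[40,[0,0,1],[0,0,0]],[40,[0,0,1],[0,0,0]],[40,[0,0,1],[0,0,0]],[40,[0,0.94,0.75],[0,0,-0.88]],[40,[0,0.94,0],[0,0,-0.88]],[40,[0,0.94,0],[0,0,-0.88]],[40,[0,0.94,0],[0,0,-0.88]],[40,[0,0.94,0],[0,0,-0.88]],[40,[0,0.94,0],[0,0,-0.88]],[40,[0,0.94,0],[-0.134,0.991,0]],[40,[0,0.94,0],[-0.134,0.991,0]],[40,[0,0.94,0],[-0.134,0.991,0]],[40,[0,0.94,0],[-0.134,0.991,0]],[40,[0,0.94,0],[-0.134,0.991,0]],[40,[0,0.94,0],[0,0,0]],[40,[0,0.94,0],[0,0,0]],[40,[0,0,0],[0,0,0]]]'

```text
time_s: 5.65
ee_pos: [508.6, 121.2, 163.1]
ee_rot: [-179.9, 20.0, 7.9]
force: [0.2, -0.4, -1.1]
gripper_width: 44.6
gripper_force: 14.8
```

```bash
python3 - <<'E'
from h import *
s=state();ci=camera_info('wrist');a=grab_frame('wrist');b=grab_frame('side')
w=np.vstack([cv2.resize(a,(480,300)),cv2.resize(b[60:260,220:440],(480,300))[:, :]])
cv2.imwrite('pics/p1.png',w)
print(s['time_s'],s['ee_pos'],s['ee_rot'],s['gripper_width'],s['force'])
hsv=cv2.cvtColor(a,cv2.COLOR_BGR2HSV)
red=((hsv[...,0]<8)|(hsv[...,0]>172))&(hsv[...,1]>150)&(hsv[...,2]>100)
c=max(cv2.findContours(red.astype(np.uint8),0,2)[0],key=cv2.contourArea)
x,y,ww,h=cv2.boundingRect(c);print(x,y,ww,h)
for u in(x,x+ww-1):
  v=np.nonzero(red[:,u])[0].mean();print(u,v,at(ci,u,v,65))
E
```

```text
5.65 [508.55291252 121.21760235 163.09828916] [-179.868179     20.02007459    7.89813721] 44.55105702092378 [ 0.23118352 -0.38643871 -1.10703549]
237 74 320 12
237 77.0 [564.  183.7  65. ]
556 79.0 [594.  -32.7  65. ]
```

View pics/p1.png

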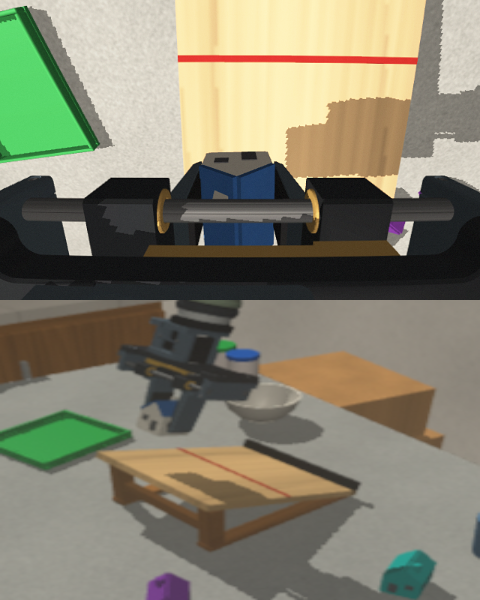

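The wrist view shows the house held upright and the red line from (237,77) to (556,79), which puts the ramp within 2 mm of the estimate. The tilt matches the ramp, so I'll lower it.

Emit:
move_arm --motion '[[40,[0,-0.12,-0.8],[0,0,0]],[40,[0,0,-0.8],[0,0,0]],[40,[0,0,-0.5],[0,0,0]],[40,[0,0,-0.2],[0,0,0]],[40,[0,0,-0.1],[0,0,0]],[40,[0,0,0],[0,0,0]],[40,[0,0,0],[0,0,0]]]'

```text
time_s: 6.33
ee_pos: [509.0, 114.1, 104.7]
ee_rot: [180.0, 19.9, 7.6]
force: [0.4, 0.2, -2.3]
gripper_width: 44.3
gripper_force: 14.8
```

Emit:
move_arm --motion '[[40,[0,0,-0.06],[0,0,0]],[40,[0,0,-0.03],[0,0,0]],[40,[0,0,0],[0,0,0]]]'

```text
time_s: 6.58
ee_pos: [508.7, 114.5, 102.0]
ee_rot: [180.0, 20.0, 7.7]
force: [-0.3, 0.3, -2.3]
gripper_width: 44.4
gripper_force: 14.8
```

Emit:
move_arm --motion '[[40,[0,0,-0.06],[0,0,0]],[40,[0,0,0],[0,0,0]],[40,[0,0,0],[0,0,0]]]'

```text
time_s: 6.83
ee_pos: [508.5, 114.5, 100.2]
ee_rot: [180.0, 20.0, 7.7]
force: [0.2, -0.0, -1.9]
gripper_width: 44.3
gripper_force: 14.8
```

Emit:
move_arm --motion '[[40,[0,0,-0.06],[0,0,0]],[40,[0,0,0],[0,0,0]],[40,[0,0,0],[0,0,0]]]'

```text
time_s: 7.08
ee_pos: [508.4, 114.5, 98.6]
ee_rot: [180.0, 20.0, 7.7]
force: [0.3, -0.3, -0.1]
gripper_width: 44.4
gripper_force: 14.8
```

Emit:
move_arm --motion '[[70,[0,0,0],[0,0,0]],[70,[0,0,0],[0,0,0]],[70,[0,0,0],[0,0,0]],[70,[0,0,0],[0,0,0]],[70,[0,0,0],[0,0,0]],[70,[0,0,0],[0,0,0]]]'

```text
time_s: 7.58
ee_pos: [508.5, 114.5, 98.8]
ee_rot: [180.0, 20.0, 7.7]
force: [0.3, 0.2, -0.5]
gripper_width: 69.7
gripper_force: 0.0
```

```bash
python3 - <<'E'
from h import *
s=state();ci=camera_info('wrist');a=grab_frame('wrist');b=grab_frame('side')
w=np.vstack([cv2.resize(a,(480,300)),cv2.resize(b[60:260,220:440],(480,300))[:, :]])
cv2.imwrite('pics/p2.png',w)
print(s['time_s'],s['gripper_width'],s['force'])
E
```

```text
7.5833 69.7211232369196 [ 0.31080691  0.21963921 -0.45229079]
```

View pics/p2.png

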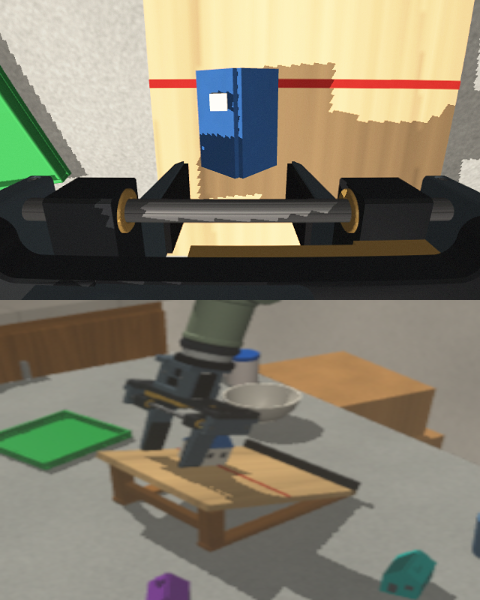

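The house has slid about 50 mm out between the fingers and is crossing the red line, still upright. This is the slippery one. I'll back off and go to the far house.

Emit:
move_arm --motion '[[70,[0,0,0],[0,0,0]],[70,[0,0,0],[0,0,0]],[70,[0,0,0],[0,0,0]],[70,[0,0,0],[0,0,0]],[70,[0,0,0],[0,0,0]],[70,[0,0,0],[0,0,0]],[70,[0,0,0],[0,0,0]],[70,[0,0,0],[0,0,0]],[70,[0.1,0,0.9],[0,0,0]],[70,[0,0,1],[0,0,0]],[70,[0,0,1],[0,0,0]]]'

```text
time_s: 8.6
ee_pos: [510.7, 114.4, 171.7]
ee_rot: [180.0, 20.1, 7.7]
force: [0.6, 0.1, -0.2]
gripper_width: 70.2
gripper_force: 0.0
```

```bash
python3 - <<'E'
from h import *
print(state()['time_s'])
for n in('scene','wrist'):
  ci=camera_info(n);im=grab_frame(n)
  h=cv2.cvtColor(im,cv2.COLOR_BGR2HSV);m=((h[...,0]>98)&(h[...,0]<120)&(h[...,1]>130)).astype(np.uint8)
  for c in cv2.findContours(m,0,2)[0]:
    if cv2.contourArea(c)>25:
      (x,y),w,ang=cv2.minAreaRect(c);print(n,round(x,1),round(y,1),np.round(w,1),ang,at(ci,x,y,75))
E
```

```text
8.6
scene 511.5 329.0 [24. 27.] 90.0 [892.2 502.8  75. ]
scene 352.0 247.5 [21. 16.] 90.0 [688.6 139.1  75. ]
scene 169.8 219.9 [11.6 19.1] 48.8140754699707 [ 633.5 -343.3   75. ]
```

Emit:
move_arm --motion '[[70,[0.15,-0.97,0],[0.134,-0.991,0]],[70,[0.15,-0.97,0],[0.134,-0.991,0]],[70,[0.15,-0.97,0],[0.134,-0.991,0]],[70,[0.15,-0.97,0],[0.134,-0.991,0]],[70,[0.15,-0.97,0],[0.134,-0.991,0]],[70,[0.15,-0.97,0],[0,0,-0.99]],[70,[0.15,-0.97,0],[0,0,-0.99]],[70,[0.15,-0.97,0],[0,0,-0.99]],[70,[0.15,-0.97,0],[0,0,-0.99]],[70,[0.15,-0.97,0],[0,0,-0.99]],[70,[0.15,-0.97,0],[0,0,-0.99]],[70,[0.15,-0.97,0],[0,0,-0.99]],[70,[0.15,-0.97,0],[0,0,-0.99]],[70,[0.15,-0.97,0],[0,0,-0.99]],[70,[0.15,-0.97,0],[0,0,-0.99]],[70,[0.15,-0.97,0],[0,0,0]],[70,[0.15,-0.97,0],[0,0,0]],[70,[0.15,-0.97,0],[0,0,0]],[70,[0.15,-0.97,0],[0,0,0]],[70,[0,0,0],[0,0,0]]]'

```text
time_s: 10.37
ee_pos: [582.2, -350.5, 169.8]
ee_rot: [179.9, -0.0, -32.1]
force: [0.1, 0.5, 0.6]
gripper_width: 70.1
gripper_force: 0.0
```

```bash
python3 - <<'E'
from h import *
s=state();ci=camera_info('wrist');a=grab_frame('wrist');cv2.imwrite('pics/w2.png',a)
print(s['time_s'],s['ee_pos'],s['ee_rot'],s['gripper_width'])
h=cv2.cvtColor(a,cv2.COLOR_BGR2HSV);m=((h[...,0]>98)&(h[...,0]<125)&(h[...,1]>130)).astype(np.uint8)
for c in cv2.findContours(m,0,2)[0]:
  if cv2.contourArea(c)>200:
    print(cv2.minAreaRect(c),cv2.approxPolyDP(c,4,True)[:,0].tolist())
E
```

```text
10.3667 [ 582.17660731 -350.52551594  169.76747131] [ 1.79887238e+02 -3.94460687e-02 -3.21020589e+01] 70.05938595324737
((315.1725158691406, 164.74591064453125), (64.67214965820312, 49.20033645629883), 88.63607025146484) [[339, 132], [290, 133], [293, 192], [319, 197], [340, 191]]
```

View pics/w2.png

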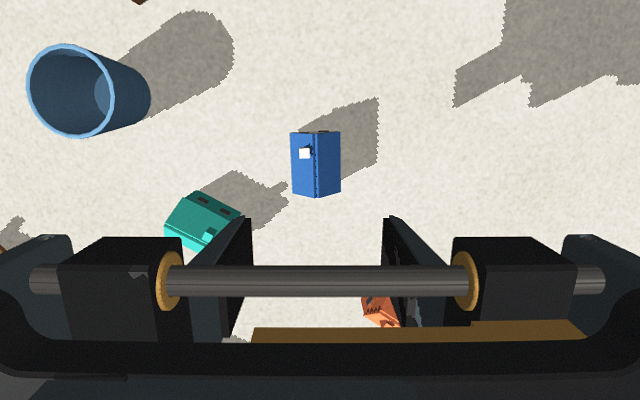

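The wrist view shows the house aligned with the fingers: ridge from about (314,131) to (319,197), eave corners at (290,133), (339,132), (293,192) and (340,191).

```bash
python3 - <<'E'
from h import *
ci=camera_info('wrist')
P=[at(ci,u,v,36) for u,v in((290,133),(339,132),(293,192),(340,191))]
R=[at(ci,u,v,59) for u,v in((315,131),(318,197))]
print(P,np.mean(P,0),R,np.mean(R,0))
d=R[0]-R[1];print(np.hypot(*d[:2]),np.degrees(np.arctan2(d[1],d[0])))
d=(P[0]+P[1]-P[2]-P[3])/2;print(np.hypot(*d[:2]),np.degrees(np.arctan2(d[1],d[0])))
E
```

```text
[array([ 637.2, -354.8,   36. ]), array([ 614.8, -392. ,   36. ]), array([ 590.6, -327.6,   36. ]), array([ 568.3, -365. ,   36. ])] [ 602.725 -359.85    36.   ] [array([ 628.1, -375.4,   59. ]), array([ 579.5, -347.9,   59. ])] [ 603.8  -361.65   59.  ]
55.8409348059289 -29.503074689309162
53.86383294939193 -30.206668023723353
```

Emit:
move_arm --motion '[[66,[0.85,-0.42,0],[0,0,0.4]],[66,[0,0,-0.9],[0,0,0]],[66,[0,0,-0.9],[0,0,0]],[66,[0,0,-0.9],[0,0,0]],[66,[0,0,-0.9],[0,0,0]],[66,[0,0,-0.9],[0,0,0]],[66,[0,0,-0.9],[0,0,0]],[66,[0,0,-0.7],[0,0,0]],[66,[0,0,-0.35],[0,0,0]],[66,[0,0,0],[0,0,0]],[40,[0,0,0],[0,0,0]],[40,[0,0,0],[0,0,0]],[40,[0,0,0],[0,0,0]],[40,[0,0,0],[0,0,0]],[40,[0,0,0],[0,0,0]],[40,[0,0,0],[0,0,0]]]'

```text
time_s: 11.75
ee_pos: [604.1, -357.7, 11.5]
ee_rot: [180.0, -0.2, -30.3]
force: [-0.7, -2.4, 4.8]
gripper_width: 43.7
gripper_force: 15.0
```

Emit:
move_arm --motion '[[40,[0,0,0.6],[0,0,0]],[40,[0,0,1],[0,0,0]],[40,[0,0,1],[0,0,0]],[40,[0,0,1],[0,0,0]],[40,[0,0,1],[0,0,0]],[40,[-0.22,1,0.8],[0,0,0.95]],[40,[-0.22,1,0.8],[0,0,0.95]],[40,[-0.22,1,0],[0,0,0.95]],[40,[-0.22,1,0],[0,0,0.95]],[40,[-0.22,1,0],[0,0,0.95]],[40,[-0.22,1,0],[0,0,0.95]],[40,[-0.22,1,0],[0,0,0.95]],[40,[-0.22,1,0],[0,0,0.95]],[40,[-0.22,1,0],[0,0,0.95]],[40,[-0.22,1,0],[0,0,0.95]],[40,[-0.22,1,0],[-0.134,0.991,0]],[40,[-0.22,1,0],[-0.134,0.991,0]],[40,[-0.22,1,0],[-0.134,0.991,0]],[40,[-0.22,1,0],[-0.134,0.991,0]],[40,[-0.22,1,0],[-0.134,0.991,0]]]'

```text
time_s: 13.42
ee_pos: [520.5, 20.1, 165.0]
ee_rot: [-180.0, 20.2, 7.7]
force: [1.1, -0.5, -1.6]
gripper_width: 44.1
gripper_force: 15.0
```

Emit:
move_arm --motion '[[40,[0,0,0],[0,0,0]],[40,[0,0,0],[0,0,0]]]'

```text
time_s: 13.58
ee_pos: [521.1, 19.7, 163.8]
ee_rot: [-180.0, 20.1, 7.8]
force: [0.1, 0.4, -2.1]
gripper_width: 44.0
gripper_force: 15.0
```

Next I lower to about 4 mm above contact.

Emit:
move_arm --motion '[[40,[0,0,-0.8],[0,0,0]],[40,[0,0,-0.8],[0,0,0]],[40,[0,0,-0.5],[0,0,0]],[40,[0,0,-0.2],[0,0,0]],[40,[0,0,-0.06],[0,0,0]],[40,[0,0,0],[0,0,0]],[40,[0,0,0],[0,0,0]]]'

```text
time_s: 14.17
ee_pos: [521.6, 17.9, 106.8]
ee_rot: [180.0, 19.9, 7.6]
force: [-0.3, 0.5, -1.4]
gripper_width: 43.8
gripper_force: 15.0
```

Emit:
move_arm --motion '[[40,[0,0,-0.06],[0,0,0]],[40,[0,0,0],[0,0,0]],[40,[0,0,0],[0,0,0]]]'

```text
time_s: 14.42
ee_pos: [521.2, 18.3, 104.9]
ee_rot: [180.0, 19.9, 7.7]
force: [-0.3, -0.3, -1.7]
gripper_width: 44.1
gripper_force: 15.0
```

Emit:
move_arm --motion '[[40,[0,0,-0.06],[0,0,0]],[40,[0,0,0],[0,0,0]],[40,[0,0,0],[0,0,0]]]'

```text
time_s: 14.67
ee_pos: [521.0, 18.3, 102.9]
ee_rot: [180.0, 20.0, 7.7]
force: [0.3, -0.1, -2.4]
gripper_width: 43.9
gripper_force: 15.0
```

Emit:
move_arm --motion '[[40,[0,0,-0.06],[0,0,0]],[40,[0,0,0],[0,0,0]],[40,[0,0,0],[0,0,0]]]'

```text
time_s: 14.92
ee_pos: [520.9, 18.2, 101.3]
ee_rot: [180.0, 20.0, 7.7]
force: [0.2, 0.1, -1.5]
gripper_width: 44.1
gripper_force: 15.0
```

Emit:
move_arm --motion '[[40,[0,0,-0.04],[0,0,0]],[40,[0,0,0],[0,0,0]],[40,[0,0,0],[0,0,0]]]'

```text
time_s: 15.17
ee_pos: [521.1, 18.3, 100.5]
ee_rot: [180.0, 20.0, 7.7]
force: [0.8, -0.7, -0.7]
gripper_width: 43.9
gripper_force: 15.0
```

Contact is starting, so I release and wait.

Emit:
move_arm --motion '[[66,[0,0,-0.02],[0,0,0]],[66,[0,0,0],[0,0,0]],[66,[0,0,0],[0,0,0]],[66,[0,0,0],[0,0,0]],[66,[0,0,0],[0,0,0]],[66,[0,0,0],[0,0,0]],[66,[0,0,0],[0,0,0]],[66,[0,0,0],[0,0,0]],[66,[0,0,0],[0,0,0]],[66,[0,0,0],[0,0,0]],[66,[0,0,0],[0,0,0]],[66,[0,0,0],[0,0,0]]]'

```text
time_s: 16.17
ee_pos: [521.0, 18.2, 100.0]
ee_rot: [180.0, 20.0, 7.7]
force: [0.3, -0.0, -0.2]
gripper_width: 65.9
gripper_force: 0.0
```

```bash
python3 - <<'E'
from h import *
s=state();a=grab_frame('wrist');b=grab_frame('side')
w=np.vstack([cv2.resize(a,(480,300)),cv2.resize(b[60:260,220:440],(480,300))[:, :]])
cv2.imwrite('pics/p3.png',w)
print(s['time_s'],s['gripper_width'],s['force'])
E
```

```text
16.1667 65.87896371316867 [ 0.28472863 -0.00255869 -0.17968643]
```

View pics/p3.png

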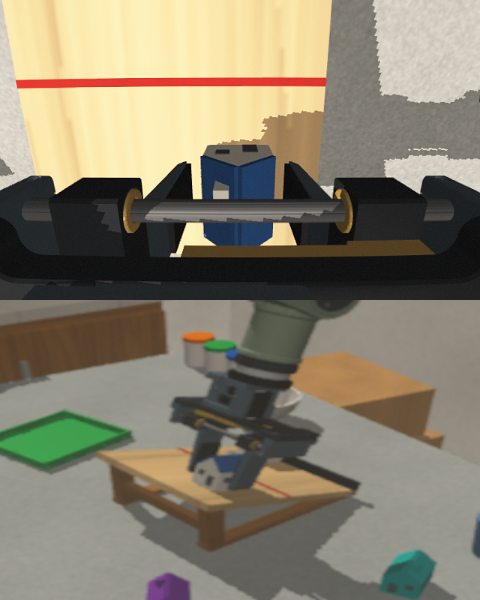

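The house stays put above the line, so it is the grippy one. I re-grip it and carry it to the tray.

Emit:
move_arm --motion '[[40,[0,0,0],[0,0,0]],[40,[0,0,0],[0,0,0]],[40,[0,0,0],[0,0,0]],[40,[0,0,0],[0,0,0]],[40,[0,0,0],[0,0,0]],[40,[0,0,0],[0,0,0]],[40,[0,0,0.6],[0,0,0]],[40,[0,0,1],[0,0,0]],[40,[0,0,1],[0,0,0]]]'

```text
time_s: 17.02
ee_pos: [520.3, 18.3, 164.8]
ee_rot: [-180.0, 20.2, 7.7]
force: [0.5, -0.2, -1.6]
gripper_width: 44.1
gripper_force: 15.0
```

Emit:
move_arm --motion '[[40,[-0.095,0.97,0],[0,0,0]],[40,[-0.095,0.97,0],[0,0,0]],[40,[-0.095,0.97,0],[0,0,0]],[40,[-0.095,0.97,0],[0.134,-0.991,0]],[40,[-0.095,0.97,0],[0.134,-0.991,0]],[40,[-0.095,0.97,0],[0.134,-0.991,0]],[40,[-0.095,0.97,0],[0.134,-0.991,0]],[40,[-0.095,0.97,0],[0.134,-0.991,0]],[40,[-0.095,0.97,0],[0,0,0]],[40,[-0.095,0.97,0],[0,0,0]],[40,[-0.095,0.97,0],[0,0,0]],[40,[-0.095,0.97,0],[0,0,0]],[40,[-0.095,0.97,0],[0,0,0]],[40,[-0.095,0.97,0],[0,0,0]],[40,[-0.095,0.97,0],[0,0,0]],[40,[-0.095,0.97,0],[0,0,0]],[40,[0,0,0],[0,0,0]],[40,[0,0,0],[0,0,0]]]'

```text
time_s: 18.52
ee_pos: [482.3, 406.9, 164.1]
ee_rot: [179.9, 0.1, 7.8]
force: [0.2, -0.1, -2.0]
gripper_width: 43.9
gripper_force: 15.0
```

Emit:
move_arm --motion '[[40,[0,0,-0.9],[0,0,0]],[40,[0,0,-0.9],[0,0,0]],[40,[0,0,-0.9],[0,0,0]],[40,[0,0,-0.9],[0,0,0]],[40,[0,0,-0.9],[0,0,0]],[40,[0,0,-0.7],[0,0,0]],[40,[0,0,-0.4],[0,0,0]],[40,[0,0,-0.1],[0,0,0]],[40,[0,0,0],[0,0,0]],[40,[0,0,0],[0,0,0]]]'

```text
time_s: 19.35
ee_pos: [483.8, 406.4, 23.5]
ee_rot: [-180.0, -0.1, 7.7]
force: [0.2, -0.6, -2.4]
gripper_width: 43.7
gripper_force: 15.0
```

Emit:
move_arm --motion '[[40,[0,0,-0.08],[0,0,0]],[40,[0,0,0],[0,0,0]],[40,[0,0,0],[0,0,0]]]'

```text
time_s: 19.6
ee_pos: [483.3, 406.5, 21.3]
ee_rot: [-180.0, -0.1, 7.7]
force: [-0.5, -0.0, -1.4]
gripper_width: 44.0
gripper_force: 15.0
```

Emit:
move_arm --motion '[[40,[0,0,-0.1],[0,0,0]],[40,[0,0,0],[0,0,0]],[40,[0,0,0],[0,0,0]]]'

```text
time_s: 19.85
ee_pos: [482.9, 406.2, 17.9]
ee_rot: [180.0, 0.0, 7.7]
force: [0.5, -0.1, -1.7]
gripper_width: 44.2
gripper_force: 15.0
```

Emit:
move_arm --motion '[[40,[0,0,-0.06],[0,0,0]],[40,[0,0,0],[0,0,0]],[40,[0,0,0],[0,0,0]]]'

```text
time_s: 20.1
ee_pos: [482.9, 406.2, 16.3]
ee_rot: [180.0, 0.0, 7.7]
force: [-0.7, 0.3, -2.0]
gripper_width: 44.0
gripper_force: 15.0
```

Emit:
move_arm --motion '[[40,[0,0,-0.05],[0,0,0]],[40,[0,0,0],[0,0,0]],[40,[0,0,0],[0,0,0]]]'

```text
time_s: 20.35
ee_pos: [483.1, 406.3, 15.9]
ee_rot: [-180.0, -0.0, 7.7]
force: [-1.6, -1.3, 4.6]
gripper_width: 44.1
gripper_force: 15.0
```

Contact. I release and retreat.

Emit:
move_arm --motion '[[66,[0,0,0],[0,0,0]],[66,[0,0,0],[0,0,0]],[66,[0,0,0],[0,0,0]],[66,[0,0,0],[0,0,0]],[66,[0,0,0],[0,0,0]],[66,[0,0,0.4],[0,0,0]],[66,[0,0,0.9],[0,0,0]],[66,[0,0,1],[0,0,0]],[66,[0,0,1],[0,0,0]],[66,[0,0,1],[0,0,0]],[66,[0,0,1],[0,0,0]],[66,[-0.9,0,1],[0,0,0]],[66,[-0.9,0,0.5],[0,0,0]],[66,[0,0,0],[0,0,0]],[66,[0,0,0],[0,0,0]],[66,[0,0,0],[0,0,0]]]'

```text
time_s: 21.68
ee_pos: [438.2, 406.1, 185.3]
ee_rot: [180.0, -0.0, 7.7]
force: [-0.4, 1.1, -1.1]
gripper_width: 65.9
gripper_force: 0.0
```

```bash
python3 - <<'E'
from h import *
a=grab_frame('scene');print(state()['time_s'],state()['gripper_width'])
cv2.imwrite('pics/e.png',cv2.resize(a[150:290,270:510],None,fx=3.2,fy=3.2,interpolation=cv2.INTER_CUBIC))
E
```

```text
21.7333 65.93160767533688
```

View pics/e.png

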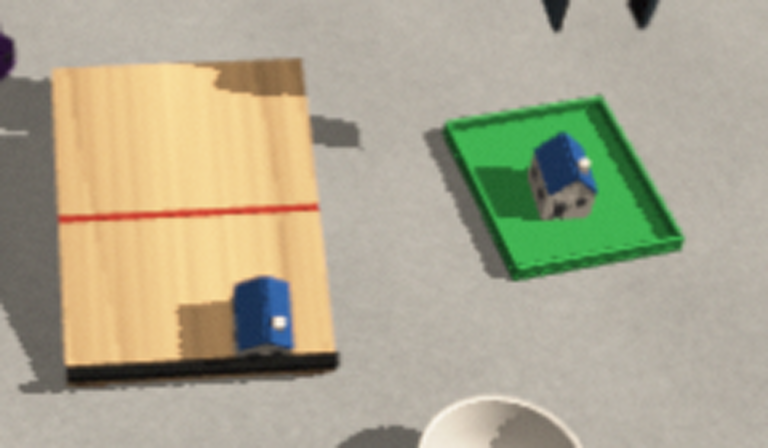

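The sliding house rests against the strip at crop (265,320). The other stands upright near the middle of the tray at (563,180), and the gripper is clear.

```bash
python3 -c "
from workcell import *
print(job_done())"
```

```text
the job is handed in; nothing more can be done
None
```

The job is handed in at about 22 s of the 70 s allowed: the slippery house slid down and rests against the strip at the ramp's foot, and the grippy one stands upright in the green tray; the hand-in returned no verdict.

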